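# Load the tensile test bars on the specimen rail in order of length

### The arm

A 6-joint arm with a two-finger parallel gripper is mounted at the origin on the work surface. World frame = base frame: x ahead of the robot, y to its left, z up, the work surface at z = 0. Lengths are in mm, angles in rad, forces in N, time in s.
With the tool pointing down it reaches from about 275 to 850 mm from the base axis. Payload 5.2 kg.
Tool frame: the origin (TCP) lies at the very end of the fingers, on their centre line; the grasp point (between the pads) lies 19 mm behind it; z points along the fingers, y is the line along which they close (so a half turn about z gives the same grasp; the last joint's range is limited). The gripper opens to 85 mm and grips with 20 to 120 N. Pads are 22 mm wide; open, the fingers measure 114 mm over their backs; the gripper's body (76 mm by 85 mm) begins 54 mm behind the grasp point. The pads swing forward as they close: fully open they stand 13 mm farther back than shut.
Start: joints at [0.99, 0.259, 1.535, -0, 1.348, -0.203], TCP at [202.861, 511.226, 231.31] pointing down, gripper open.
Joint ranges: [-3.14, 3.14], [-0.91, 2.08], [0.19, 2.58], [-1.22, 4.36], [0.22, 2.71], [-3.12, 3.12]. Speed limits (rad/s): [2.57, 2.57, 3.14, 3.14, 3.14, 3.14].

### API

Orientations are given as a unit quaternion [w, x, y, z].
In Python, from plant import env, read_camera, get_calibration gives the robot as it stands.
- The arm moves only by the tool play_rows, never from a script. Its argument "motion" is one flat list of numbers, 7 for each row, row after row: the opening, from 0 (shut) to 1 (fully open), then the shift along the tool's x, y, z each as a share of 0.25 m, from -1 to 1, then the turn, a rotation vector about the tool's x, y, z each as a share of 2 pi rad, from -1 to 1. A call has 1 to 20 rows; each row is the pose to reach, as a shift and turn from the pose commanded when the call began, along the tool's axes at that moment, turning the shorter way round; what a row does not reach only later rows make up. A row lasts 1/10 s, in which the tool goes at most 50 mm and 8.59 degrees, less where a joint would pass 70% of its speed; a pose out of reach is approached as far as the arm can. A call with a number of a shift or a turn outside -1 to 1 is refused whole. A call with a gripper value outside its range is refused whole. The fingers move at their own pace and stop on an object; "newtons" is the grip in N (left out, the last holds). Time passes only in rows, so rows that repeat a pose let the fingers close. It gives the time, the measured TCP pose, the force, the opening and the grip force at its end, in the units of the state.
- env.sense(): the state, without advancing time (a new reading comes with each control period).
- read_camera(name): name is "side" or "top"; returns (picture, depth): 420x560x3 uint8, red, green, blue; 420x560 float32, mm along the optical axis (not along the pixel's ray), 0 where there is no reading.
- get_calibration(name): a dict with "camera_matrix" (3x3 intrinsics, pixels), "position" and "attitude" of the camera in the world. Camera axes: x right, y down, z forward; pixel columns grow to the right and rows downward; lengths in mm; the calibration is good to about 2 mm. A picture is of the moment at which its call begins. get_calibration takes no time and is no camera call.
- env.finish_job(): hands the job in; it is judged then, once.
The state is a dict: "time_s": time; "joint_pos": joint angles; "joint_velocities": joint speeds; "joint_torque": joint torques, N m; "position": TCP position; "tcp_rot": TCP orientation; "force": force on the tool from outside, world axes, zero at the start; "wrist_torque": the same for the moment, N m; "grip_width": finger opening in mm; "grip_force": force on a finger pad.
Only numpy, scipy, OpenCV 4.12 (cv2) and the standard library are available. Lean on these libraries where they do the work, as an engineer would, in place of code of your own. Each camera call takes 0.05 s, during which the arm holds its last target. There are 200 camera calls.

### The job

Load the specimen rail for the next tensile series: lay the four steel test bars in the four cradles in order of length, the shortest in the red cradle at one end of the rail, each longer one in the next cradle along, the longest at the far end. Lay each bar flat between the pins, lengthwise in its cradle and centred on it; set it down, do not drop it. Leave the extensometer and the caliper where they lie.

Things in the scene. Friction and masses are not known exactly. Their poses are not given: they have to be found in the camera images.
- bar_100: The shortest of four bright steel flat tensile test bars (dog-bones): 100 mm long, 10 mm thick, heads 20 mm wide and 22 mm long, between them 56 mm of narrow middle 12.5 mm wide (widening over its last 8 mm); about 120 g. Lies flat on the bench at first. Origin: centre of its underside; x along it, y across, z up; both ends alike.
- bar_125: The second shortest of four bright steel flat tensile test bars (dog-bones): 125 mm long, 10 mm thick, heads 20 mm wide and 22 mm long, between them 81 mm of narrow middle 12.5 mm wide (widening over its last 8 mm); about 150 g. Lies flat on the bench at first. Origin: centre of its underside; x along it, y across, z up; both ends alike.
- bar_150: The second longest of four bright steel flat tensile test bars (dog-bones): 150 mm long, 10 mm thick, heads 20 mm wide and 22 mm long, between them 106 mm of narrow middle 12.5 mm wide (widening over its last 8 mm); about 170 g. Lies flat on the bench at first. Origin: centre of its underside; x along it, y across, z up; both ends alike.
- bar_175: The longest of four bright steel flat tensile test bars (dog-bones): 175 mm long, 10 mm thick, heads 20 mm wide and 22 mm long, between them 131 mm of narrow middle 12.5 mm wide (widening over its last 8 mm); about 200 g. Lies flat on the bench at first. Origin: centre of its underside; x along it, y across, z up; both ends alike.
- cradle_red: Red cradle at either end of the row of four on the rail, 92 (x) by 52 mm (y). Origin: its underside's centre, 12 mm above the bench; x along the bar it carries, y along the rail, z up. Two seats 14 mm (x) by 52 mm (y) at x = +-36 mm, tops 26 mm above the origin; on each two upright pins, 5 mm thick, 10 mm high, at y = +-20.5 mm, the bar between them. Beam between seats: 16 mm wide, 8 mm lower.
- cradle_inner_a: One of the two dark grey cradles inside the row; which of them is next to the red one differs from start to start. Same shape, size, height and axes as the red cradle. Neighbouring cradles stand 70 to 90 mm apart, centre to centre.
- cradle_inner_b: The other dark grey cradle inside the row; same shape, size, height and axes as the red cradle.
- cradle_end: The dark grey cradle at the far end of the row from the red one; same shape, size, height and axes as the red cradle.
- extensometer: Bystander: a clip-on extensometer lying on the bench beyond the bars: black block 60 x 30 x 20 mm with a red plate on top and two small metal arms that reach out to y = +53 mm; 120 g. Origin: centre of the block's underside. To be left alone.
- caliper: Bystander: a steel caliper with a dark slide lying on the bench beyond the bars, 220 mm long (along its x), 76 mm over the jaws, 13 mm high. Origin: under the middle of its beam. To be left alone.
Not all that is in view belongs to the job. Leave any black, orange or purple look-alike of the bar_100 alone.

How it is judged:
By the outcome, as a careful person would: the job done as asked, in the order asked, and still so for the second after the job is handed in, with the robot touching nothing.
It also fails if it takes over 112 s, if anything falls off the work surface, if the arm or the gripper's body presses on something with over 40 N, if the wrist force passes 120 N, or if a joint passes its speed limit or range.

## Working session

There is one attempt and no reset: what is moved stays moved. The work goes in short steps, Python scripts to look and compute and a tool call to move; the robot and the scene stay as the last step left them, time stands still between calls to the robot, and variables do not carry over. Pictures are saved under pics/ and viewed, at most 14 in all, crops included, and the job is handed in when it is done.

Besides the shell and the picture viewer there is one more tool, called after "Emit:" as a command line: name --argument value ..., lists and objects as JSON in quotes. play_rows: Moves the arm, as the interface text tells. Shift numbers are shares of 0.25 m and turn numbers shares of 2 pi rad, none past 1 either way. Its arguments: {"type":"object","properties":{"motion":{"type":"array"},"newtons":{"type":"number"}},"required":["motion"]}

```bash
mkdir -p pics
python3 - <<'E'
from plant import env, read_camera, get_calibration
import cv2,numpy as np
for n in ("top","side"):
    p,d=read_camera(n); c=get_calibration(n); print(n,c)
    cv2.imwrite(f"pics/{n}0.png",p[:,:,::-1]); np.savez(f"{n}0.npz",p=p,d=d)
print(env.sense())
E
```

```text
top {'camera_matrix': array([[495.79951987,   0.        , 287.98807298],
       [  0.        , 495.79951987, 209.53156833],
       [  0.        ,   0.        ,   1.        ]]), 'position': array([ 446.21543214,  -65.42578877, 1438.869404  ]), 'attitude': array([-0.03340459,  0.70805269, -0.70484499,  0.02718581])}
side {'camera_matrix': array([[510.48276142,   0.        , 282.45694801],
       [  0.        , 510.48276142, 206.16953127],
       [  0.        ,   0.        ,   1.        ]]), 'position': array([  331.15066521, -1061.37185407,   844.00799768]), 'attitude': array([-0.44153055,  0.89062228, -0.10112453,  0.04020643])}
{'time_s': 0.1, 'joint_pos': array([ 9.90203578e-01,  2.59253549e-01,  1.53594047e+00, -5.35330810e-05,
        1.34800157e+00, -2.02833814e-01]), 'joint_velocities': array([-0.00072737, -0.00317483, -0.00252641, -0.00053678,  0.00070713,
       -0.00266421]), 'joint_torque': array([ 5.99493524e-04, -4.46970677e+01, -2.91249204e+01, -4.98760346e-04,
        6.19782979e-03, -8.75849025e-06]), 'position': array([202.61587551, 510.82266687, 230.58005483]), 'tcp_rot': array([-2.81856757e-04,  1.87752519e-01,  9.82216040e-01, -7.50730152e-04]), 'force': array([-0.40927316, -0.44754552,  0.31089803]), 'wrist_torque': array([-0.0289682 , -0.03027748, -0.00587706]), 'grip_force': 0.0, 'grip_width': 85.60380841847989}
```

View pics/top0.png

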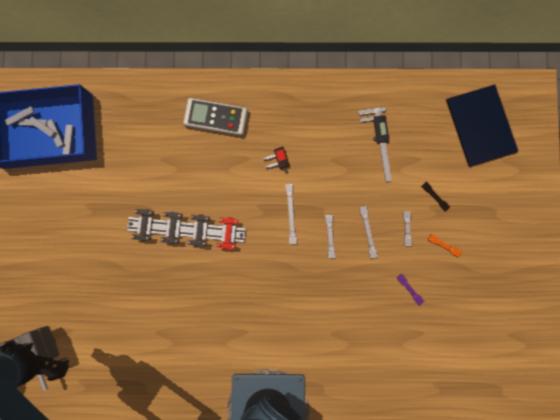

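View pics/side0.png

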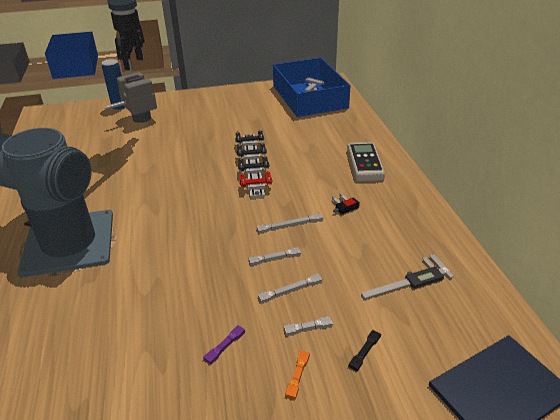

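The top view shows the bars at pixels (291,213) for the longest, (331,236), (369,232) and (407,228) for the shortest. The rail cradles are at columns 145 to 230 near row 230, with red at (230,233). The side view agrees.

```bash
cat > h.py <<'E'
import numpy as np,cv2
from scipy.spatial.transform import Rotation as R
from plant import env, read_camera, get_calibration
def cal(n):
    c=get_calibration(n); q=c["attitude"]
    return c["camera_matrix"],c["position"],R.from_quat([q[1],q[2],q[3],q[0]]).as_matrix()
def ray(n,uv,z):
    K,p,M=cal(n); uv=np.atleast_2d(uv).astype(float)
    d=np.c_[uv,np.ones(len(uv))]@np.linalg.inv(K).T@M.T
    return p+d*((z-p[2])/d[:,2])[:,None]
def cloud(n,d):
    K,p,M=cal(n); v,u=np.indices(d.shape)
    return (np.dstack([u,v,np.ones_like(u)])@np.linalg.inv(K).T*d[...,None])@M.T+p
def pix(n,X):
    K,p,M=cal(n); c=(np.atleast_2d(X)-p)@M@K.T
    return c[:,:2]/c[:,2:]
def line(P):  # centre (mid-extent), angle mod pi, length, width of points xy
    (c,s,a)=cv2.minAreaRect(P.astype(np.float32)); 
    m=P.mean(0); w,V=np.linalg.eigh(np.cov((P-m).T)); v=V[:,1]; v=v*np.sign(v[0] if abs(v[0])>.5 else v[1])
    t=(P-m)@v; s=(P-m)@V[:,0]
    return m,np.arctan2(v[1],v[0]),np.ptp(t),np.ptp(s)
def blobs(n,p,region):  # bright grey blobs in world region (z=10)
    hsv=cv2.cvtColor(p,cv2.COLOR_RGB2HSV)
    m=((hsv[...,1]<70)&(hsv[...,2]>95)).astype(np.uint8)
    k,l,st,ce=cv2.connectedComponentsWithStats(m)
    out=[]
    for i in range(1,k):
        if st[i,4]<40: continue
        v,u=np.nonzero(l==i); P=ray(n,np.c_[u,v],10)[:,:2]; 
        x0,x1,y0,y1=region; a=P.mean(0)
        if x0<a[0]<x1 and y0<a[1]<y1: out.append((line(P),st[i,4]))
    return out
E
python3 - <<'E'
from h import *
np.set_printoptions(precision=1,suppress=True)
for n in("top","side"):
    f=np.load(n+"0.npz"); p,d=f["p"],f["d"]
    for (m,a,L,W),ar in blobs(n,p,(250,600,-480,0)): print(n,m,round(a,3),round(L),round(W),ar)
    C=cloud(n,d); 
    print("bench z",np.median(C[300:340,250:400,2]) )
    x,y,z=C[...,0],C[...,1],C[...,2]
    g=(x>280)&(x<560)&(y>20)&(y<420)
    hi=g&(z>31)&(z<60)
    k,l,st,ce=cv2.connectedComponentsWithStats(hi.astype(np.uint8))
    for i in range(1,k):
        if st[i,4]>5:
            q=C[l==i]; print(n,"hi",st[i],q.mean(0),q.min(0),q.max(0), p[l==i].mean(0))
p=np.load("top0.npz")["p"]; cv2.imwrite("pics/railtop.png",cv2.resize(p[195:265,115:260,::-1],None,fx=5,fy=5,interpolation=cv2.INTER_CUBIC))
p=np.load("side0.npz")["p"]; cv2.imwrite("pics/railside.png",cv2.resize(p[120:205,200:310,::-1],None,fx=6,fy=6,interpolation=cv2.INTER_CUBIC))
E
```

```text
top [557.3 -60.7] 0.076 172 21 312
top [ 505.5 -283.3] 0.209 149 20 262
top [ 515.5 -395.7] 0.028 95 20 186
top [ 493.9 -173.7] 0.064 122 20 229
bench z 0.18154650936207872
top hi [134 212  20   4  53] [554.8 355.   38.9] [549.5 331.9  31.9] [558.3 383.9  54.5] [85.5 71.4 60.7]
top hi [163 212  19  14 108] [547.6 276.1  37.6] [521.4 250.2  31.3] [558.5 303.1  50.2] [92.4 78.2 67.7]
top hi [191 215  18   9  96] [542.2 197.8  37.6] [527.5 174.   31. ] [550.4 222.9  51.9] [90.7 76.5 66.4]
top hi [143 216   4   5   8] [542.2 357.5  32.7] [535.3 352.4  31.1] [546.9 360.7  34.3] [78.8 68.2 62.1]
top hi [219 217  19  11 105] [534.2 116.3  38.3] [516.4  90.7  31.1] [545.  143.3  48.8] [187.9  65.6  49.9]
top hi [140 222   5   9  15] [516.9 363.5  32.9] [506.9 356.4  31.1] [529.7 368.5  37.3] [114.1 103.8  97.1]
top hi [143 222   3   4   6] [525.  357.2  31.9] [521.  353.4  31.1] [529.8 360.3  34.6] [77.8 68.  61.7]
top hi [196 223   6   7  15] [515.7 201.7  33.5] [510.3 193.7  31. ] [527.4 207.8  36.5] [101.1  91.5  85.3]
top hi [160 227  19  17 125] [483.  282.4  37.2] [470.3 257.8  31.1] [
[... 805 characters left out ...]
172.1  31.1] [516.8 386.2  52.5] [49.7 48.5 48.3]
side hi [254 142  13  13  67] [544.8 269.4  38.1] [520.9 246.2  31. ] [557.6 300.2  49.5] [48.9 47.7 47.3]
side hi [250 150   3   4   8] [512.6 272.3  32. ] [508.1 264.2  31.1] [516.8 279.4  32.7] [33.  32.8 34.2]
side hi [259 155  10  14  72] [539.6 190.5  38.9] [522.1 165.3  31. ] [549.8 220.   52.8] [52.5 50.4 49.2]
side hi [264 170   8  15  75] [533.2 109.8  39. ] [521.2  83.6  31.1] [543.5 143.   49.9] [143.1  40.   34.3]
side hi [239 172  11  15  80] [463.5 116.2  39.2] [453.1  92.6  31.4] [479.1 148.   50.7] [143.1  36.   31.9]
side hi [251 179  12   4  28] [501.4 115.3  32.1] [484.9 107.5  31.1] [517.7 123.9  35.5] [166.4  23.8  19.6]
```

View pics/railtop.png

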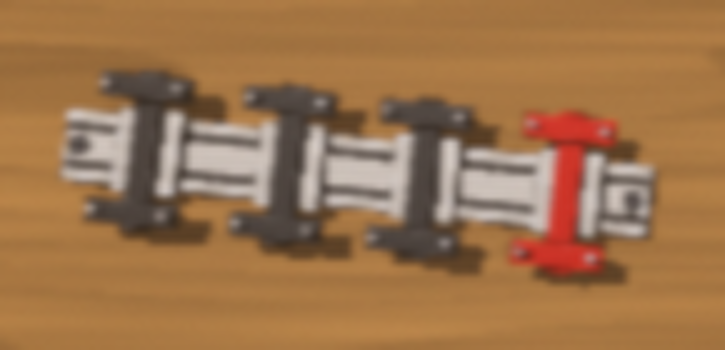

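The crop shows the four pin tops on each cradle as light dots, for example red at crop (530,124), (605,131), (516,254) and (590,260). I'll refine these and fit the known pin rectangle to them.

```bash
cat > cr.py <<'E'
from h import *
S={"red":[(530,124),(605,131),(516,254),(590,260)],"n1":[(388,114),(460,117),(373,238),(444,244)],
"n2":[(252,98),(326,102),(238,222),(307,230)],"end":[(107,84),(180,90),(93,208),(164,216)]}
def cradles(p):
    big=cv2.resize(p[195:265,115:260],None,fx=5,fy=5,interpolation=cv2.INTER_CUBIC)
    g=big.min(2).astype(float); out={}
    for k,s in S.items():
        Q=[]
        for x,y in s:
            w=g[y-9:y+10,x-9:x+10]; w=np.clip(w-np.percentile(w,70),0,None); v,u=np.indices(w.shape)
            Q.append(((x-9+(u*w).sum()/w.sum()+.5)/5-.5+115,(y-9+(v*w).sum()/w.sum()+.5)/5-.5+195))
        P=ray("top",Q,48)[:,:2]
        # order: far-left, far-right, near-left, near-right -> (x,y) = (+36,+20.5),(36,-20.5),(-36,20.5),(-36,-20.5)
        M=np.array([(36,20.5),(36,-20.5),(-36,20.5),(-36,-20.5)]); c=P.mean(0)
        U,s_,Vt=np.linalg.svd(M.T@(P-c)); Rm=(U@Vt).T; a=np.arctan2(Rm[1,0],Rm[0,0])
        out[k]=(c,a,np.abs(P-c-M@Rm.T).max(),P)
    return out
E
python3 - <<'E'
from cr import *
np.set_printoptions(precision=1,suppress=True)
p=np.load("top0.npz")["p"]
for k,(c,a,r,P) in cradles(p).items(): print(k,c,round(a,4),"res",round(r,1),"px side",np.linalg.norm(P[0]-P[2]),np.linalg.norm(P[0]-P[1]))
s=np.load("side0.npz")["d"]
E
```

```text
red [499.7 119.1] -0.0933 res 0.6 px side 72.36855774433873 41.794614746490204
n1 [507.6 201. ] -0.0936 res 0.5 px side 72.67269592878354 40.970780897306184
n2 [514.8 278.8] -0.0927 res 0.6 px side 71.22310509084936 40.91299833862354
end [522.7 360.8] -0.0926 res 0.3 px side 71.45887953642134 40.55731166006999
```

View pics/railside.png

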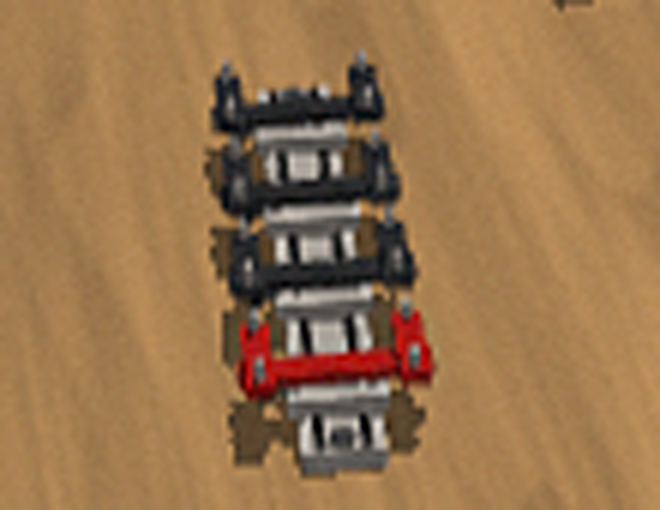

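The pin rectangles fit to within 0.6 mm. The cradle pitches are 82, 78 and 82 mm, and the rail yaw is -0.093 rad. I'll travel to bar_100 first.

Emit:
play_rows --motion '[0.6, -0.84, -0.97, 0.2, 0, 0, 0, 0.6, -0.84, -0.97, 0.2, 0, 0, 0, 0.6, -0.84, -0.97, 0.2, 0, 0, 0, 0.6, -0.84, -0.97, 0.2, 0, 0, 0, 0.6, -0.84, -0.97, 0.2, 0, 0, 0, 0.6, -0.84, -0.97, 0.2, 0, 0, 0, 0.6, -0.84, -0.97, 0.2, 0, 0, 0, 0.6, -0.84, -0.97, 0.2, 0, 0, 0]' --newtons 60

```text
time_s: 0.9
position: [308.9, 205.8, 180.7]
tcp_rot: [-0.0, 0.19, 0.982, -0.001]
force: [0.1, 1.2, -0.0]
grip_width: 51.0
grip_force: 0.0
```

```bash
cat > go.py <<'E'
# usage: go.py x y z yaw_deg(tool x, mod 180) -> shares
import sys; from h import *
def go(x,y,z,yaw):
    s=env.sense(); q=s["tcp_rot"]; M=R.from_quat([q[1],q[2],q[3],q[0]]).as_matrix()
    sh=M.T@(np.array([x,y,z])-s["position"])/250
    now=np.degrees(np.arctan2(M[1,0],M[0,0])); d=(yaw-now+90)%180-90
    t=R.from_euler("z",yaw if abs((yaw-now+180)%360-180)<91 else yaw+180,degrees=True).as_matrix()@np.diag([1.,-1,-1])
    rv=R.from_matrix(M.T@t).as_rotvec()/(2*np.pi)
    print("t",round(s["time_s"],2),"pos",s["position"].round(1),"yaw",round(now,1),"dyaw",round(d,1),"q6",s["joint_pos"][5].round(2),"grip",round(s["grip_width"],1),round(s["grip_force"],1),"F",s["force"].round(1))
    print("shift",sh.round(3),"turn",rv.round(4))
if __name__=="__main__": go(*map(float,sys.argv[1:]))
E
python3 go.py 517 -396 100 1.6
```

```text
t 0.9 pos [308.9 205.8 180.7] yaw 158.1 dyaw 23.5 q6 -0.9 grip 51.0 0.0 F [ 0.1  1.2 -0. ]
shift [-1.671 -1.922  0.325] turn [-0.0002 -0.0001 -0.0653]
```

Emit:
play_rows --motion '[0.6, -0.84, -0.96, 0.1, 0, 0, 0, 0.6, -0.84, -0.96, 0.1, 0, 0, 0, 0.6, -0.84, -0.96, 0.1, 0, 0, 0, 0.6, -0.84, -0.96, 0.1, 0, 0, 0, 0.6, -0.84, -0.96, 0.1, 0, 0, 0, 0.6, -0.84, -0.96, 0.1, 0, 0, 0, 0.6, -0.84, -0.96, 0.1, 0, 0, 0]'

```text
time_s: 1.6
position: [417.1, -95.5, 156.2]
tcp_rot: [0.001, 0.189, 0.982, -0.0]
force: [-1.2, 0.1, -0.5]
grip_width: 51.2
grip_force: 0.0
```

Emit:
play_rows --motion '[0.6, -0.83, -0.96, 0.2, 0, 0, -0.0653, 0.6, -0.83, -0.96, 0.2, 0, 0, -0.0653, 0.6, -0.83, -0.96, 0.2, 0, 0, -0.0653, 0.6, -0.83, -0.96, 0.2, 0, 0, -0.0653, 0.6, -0.83, -0.96, 0.2, 0, 0, -0.0653, 0.6, -0.83, -0.96, 0.2, 0, 0, -0.0653, 0.6, -0.83, -0.96, 0.2, 0, 0, -0.0653, 0.6, -0.83, -0.96, 0.2, 0, 0, -0.0653]'

```text
time_s: 2.4
position: [520.7, -394.1, 104.6]
tcp_rot: [-0.0, -0.015, 1.0, 0.0]
force: [-0.5, 0.4, -0.6]
grip_width: 51.1
grip_force: 0.0
```

```bash
python3 go.py 517 -396 4 1.6
```

```text
t 2.4 pos [ 520.7 -394.1  104.6] yaw -178.2 dyaw -0.2 q6 -2.42 grip 51.1 0.0 F [-0.5  0.4 -0.6]
shift [ 0.015 -0.007  0.402] turn [ 0.     -0.      0.0004]
```

Emit:
play_rows --motion '[0.6, 0.015, -0.007, 0.1, 0, 0, 0, 0.6, 0.015, -0.007, 0.2, 0, 0, 0, 0.6, 0.015, -0.007, 0.3, 0, 0, 0, 0.6, 0.015, -0.007, 0.36, 0, 0, 0, 0.6, 0.015, -0.007, 0.4, 0, 0, 0, 0.6, 0.015, -0.007, 0.4, 0, 0, 0, 0, 0.015, -0.007, 0.4, 0, 0, 0, 0, 0.015, -0.007, 0.4, 0, 0, 0, 0, 0.015, -0.007, 0.4, 0, 0, 0, 0, 0.015, -0.007, 0.4, 0, 0, 0, 0, 0.015, -0.007, 0.4, 0, 0, 0, 0, 0.015, -0.007, 0.4, 0, 0, 0]'

```text
time_s: 3.6
position: [516.7, -394.6, 8.0]
tcp_rot: [0.001, -0.016, 1.0, -0.001]
force: [-0.3, 0.2, 6.0]
grip_width: 8.8
grip_force: 58.9
```

```bash
python3 go.py 517 -396 100 1.6
```

```text
t 3.6 pos [ 516.7 -394.6    8. ] yaw -178.2 dyaw -0.2 q6 -2.43 grip 8.8 58.9 F [-0.3  0.2  6. ]
shift [-0.002 -0.007 -0.368] turn [-0.0004  0.0003  0.0007]
```

Run:
```python
from h import *
p,d=read_camera("side"); c=pix("side",[517,-396,20])[0].astype(int); print(c)
cv2.imwrite("pics/g1.png",cv2.resize(p[max(0,c[1]-55):c[1]+45,c[0]-65:c[0]+65,::-1],None,fx=6,fy=6,interpolation=cv2.INTER_CUBIC))
```

```text
[308 320]
```

View pics/g1.png

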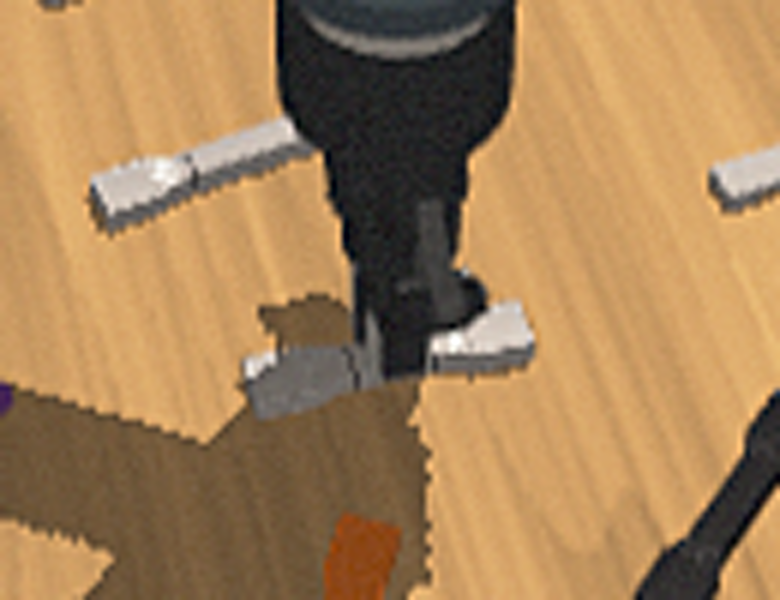

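The crop shows the fingers either side of the bar's middle, with the bar lying roughly level and centred between its ends at crop x 245 and 535. I'll lift it.

Emit:
play_rows --motion '[0, 0, 0, -0.04, 0, 0, 0, 0, 0, 0, -0.1, 0, 0, 0, 0, 0, 0, -0.25, 0, 0, 0, 0, 0, 0, -0.4, 0, 0, 0, 0, 0, 0, -0.4, 0, 0, 0, 0, 0, 0, -0.4, 0, 0, 0]'

```text
time_s: 4.25
position: [516.5, -394.2, 108.5]
tcp_rot: [0.001, -0.016, 1.0, -0.001]
force: [0.4, 0.8, -2.3]
grip_width: 8.9
grip_force: 58.7
```

```bash
python3 - <<'E'
from h import *
p,d=read_camera("side"); c=pix("side",[517,-396,105])[0].astype(int); print(c)
cv2.imwrite("pics/g2.png",cv2.resize(p[max(0,c[1]-45):c[1]+35,c[0]-55:c[0]+55,::-1],None,fx=7,fy=7,interpolation=cv2.INTER_CUBIC))
E
python3 go.py 499.7 119.1 120 -5.35
```

```text
[308 292]
t 4.3 pos [ 515.7 -393.4  106.7] yaw -178.1 dyaw -7.2 q6 -2.43 grip 9.0 58.7 F [-0.3 -0.1 -0.3]
shift [-0.003  2.051 -0.053] turn [-0.    0.    0.02]
```

View pics/g2.png

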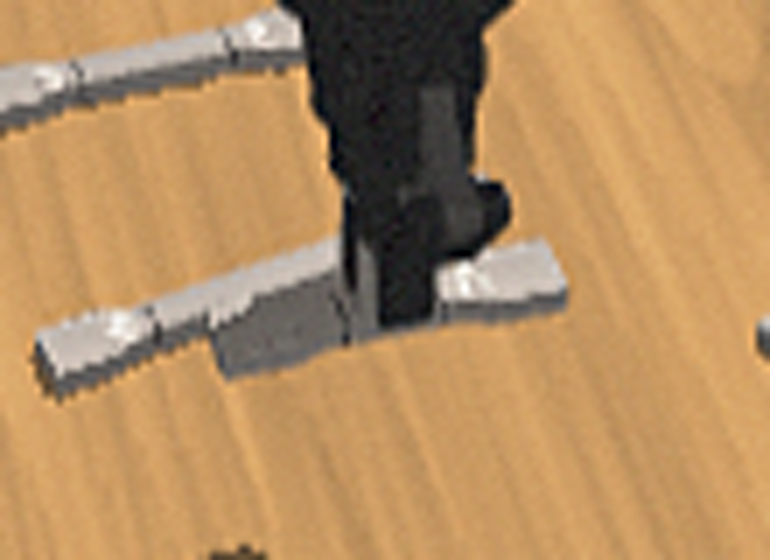

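The bar is held level between the pads, with its ends at crop x≈210 and 565. Position readings carry about 1 mm of noise, so I'll track the commanded pose exactly instead.

```bash
cat > go.py <<'E'
# go.py x y z yaw_deg "[[row6],...]" : logs last rows of new calls, then shares to target from commanded pose
import sys,json,os; from h import *
H=json.load(open("log.json")) if os.path.exists("log.json") else []
if len(sys.argv)>5: H+=json.loads(sys.argv[5]); json.dump(H,open("log.json","w"))
down=lambda yaw: R.from_euler("z",yaw,degrees=True).as_matrix()@np.diag([1.,-1,-1])
P=np.array([202.861,511.226,231.31]); M=down(158.36)
for r in H:
    P=P+M@np.array(r[:3])*250; M=M@R.from_rotvec([0,0,r[3]*2*np.pi]).as_matrix()
x,y,z,yaw=map(float,sys.argv[1:5]); s=env.sense(); q=s["tcp_rot"]
now=np.degrees(np.arctan2(M[1,0],M[0,0])); d=(yaw-now+90)%180-90
print("t",round(s["time_s"],2),"cmd",P.round(1),"yaw",now.round(2),"meas",s["position"].round(1),np.degrees(2*np.arctan2(q[2],q[1])).round(1),"q6",s["joint_pos"][5].round(2),"grip",round(s["grip_width"],1),"F",s["force"].round(1))
print("shift",(M.T@(np.array([x,y,z])-P)/250).round(3),"turn",round(-d/360,4))
E
python3 go.py 499.7 119.1 120 -5.35 "[[-0.84,-0.97,0.2,0],[-0.84,-0.96,0.1,0],[-0.83,-0.96,0.2,-0.0653],[0.015,-0.007,0.4,0],[0,0,-0.4,0]]"
```

```text
t 4.3 cmd [ 516.  -393.6  106.3] yaw -178.13 meas [ 515.7 -393.4  106.7] 181.9 q6 -2.43 grip 9.0 F [-0.3 -0.1 -0.3]
shift [-2.000e-03  2.052e+00 -5.500e-02] turn 0.0201
```

Emit:
play_rows --motion '[0, 0, 0.2, -0.05, 0, 0, 0, 0, 0, 0.4, -0.05, 0, 0, 0, 0, 0, 0.6, -0.05, 0, 0, 0, 0, 0, 0.8, -0.05, 0, 0, 0, 0, 0, 1, -0.05, 0, 0, 0, 0, 0, 1, -0.05, 0, 0, 0]'

```text
time_s: 4.9
position: [505.0, -137.0, 117.0]
tcp_rot: [-0.003, -0.019, 1.0, 0.003]
force: [0.8, -0.8, -1.2]
grip_width: 8.8
grip_force: 58.9
```

Emit:
play_rows --motion '[0, 0, 0.2, 0, 0, 0, 0.02, 0, 0, 0.4, 0, 0, 0, 0.02, 0, 0, 0.6, 0, 0, 0, 0.02, 0, 0, 0.8, 0, 0, 0, 0.02, 0, 0, 1, 0, 0, 0, 0.02, 0, 0, 1, 0, 0, 0, 0.02, 0, 0, 1, 0, 0, 0, 0.02]'

```text
time_s: 5.6
position: [498.8, 106.9, 117.7]
tcp_rot: [-0.001, 0.045, 0.999, -0.0]
force: [-0.0, -0.1, -1.6]
grip_width: 9.2
grip_force: 59.1
```

```bash
python3 go.py 498.7 119.2 44.8 -5.35 "[[0,1,-0.05,0],[0,1,0,0.02]]"
```

```text
t 5.6 cmd [499.7 106.1 118.8] yaw 174.67 meas [498.8 106.9 117.7] 174.9 q6 -1.49 grip 9.2 F [-0.  -0.1 -1.6]
shift [0.009 0.052 0.296] turn 0.0001
```

Emit:
play_rows --motion '[0, 0.009, 0.052, 0, 0, 0, 0, 0, 0.009, 0.052, 0.1, 0, 0, 0, 0, 0.009, 0.052, 0.2, 0, 0, 0, 0, 0.009, 0.052, 0.25, 0, 0, 0, 0, 0.009, 0.052, 0.27, 0, 0, 0, 0, 0.009, 0.052, 0.284, 0, 0, 0, 0, 0.009, 0.052, 0.292, 0, 0, 0, 0, 0.009, 0.052, 0.292, 0, 0, 0, 0, 0.009, 0.052, 0.292, 0, 0, 0]'

```text
time_s: 6.5
position: [499.2, 119.2, 46.5]
tcp_rot: [0.001, 0.047, 0.999, 0.0]
force: [0.4, -0.5, -1.3]
grip_width: 9.3
grip_force: 59.0
```

```bash
python3 go.py 498.7 119.2 44 -5.35 "[[0.009,0.052,0.292,0]]"
python3 - <<'E'
from h import *
p,d=read_camera("side"); c=pix("side",[500,119,40])[0].astype(int); print(c)
cv2.imwrite("pics/p1.png",cv2.resize(p[max(0,c[1]-40):c[1]+40,c[0]-55:c[0]+55,::-1],None,fx=7,fy=7,interpolation=cv2.INTER_CUBIC))
E
```

```text
t 6.5 cmd [498.7 119.3  45.8] yaw 174.67 meas [499.2 119.2  46.5] 174.7 q6 -1.46 grip 9.3 F [ 0.4 -0.5 -1.3]
shift [-0.    -0.     0.007] turn 0.0001
[255 177]
```

View pics/p1.png

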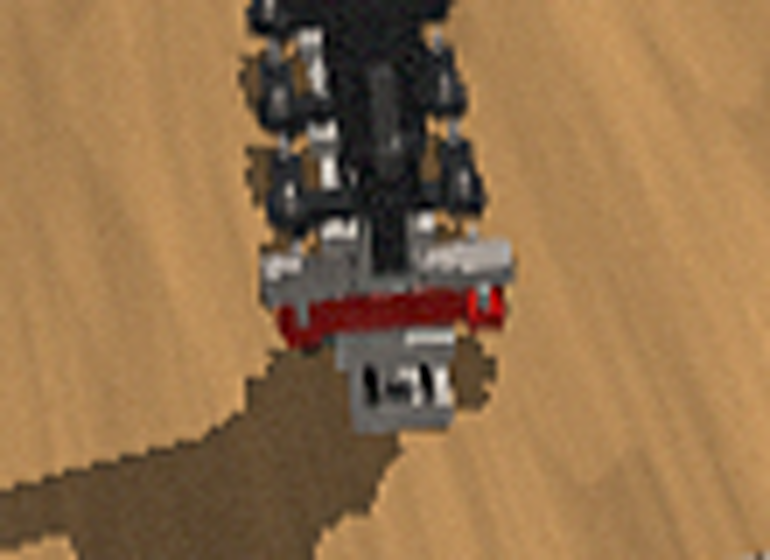

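The bar sits between the pins of the red cradle (red seat at crop 280–505, row 310). I'll ease it down.

Emit:
play_rows --motion '[0, 0, 0, 0.003, 0, 0, 0, 0, 0, 0, 0.005, 0, 0, 0, 0, 0, 0, 0.007, 0, 0, 0, 0, 0, 0, 0.007, 0, 0, 0]'

```text
time_s: 6.95
position: [499.2, 119.3, 45.9]
tcp_rot: [0.001, 0.046, 0.999, -0.0]
force: [-4.0, 0.6, 12.1]
grip_width: 8.9
grip_force: 61.5
```

Emit:
play_rows --motion '[0.2, 0, 0, -0.002, 0, 0, 0, 0.4, 0, 0, -0.002, 0, 0, 0, 0.45, 0, 0, -0.002, 0, 0, 0, 0.45, 0, 0, -0.002, 0, 0, 0, 0.45, 0, 0, -0.1, 0, 0, 0, 0.45, 0, 0, -0.25, 0, 0, 0, 0.45, 0, 0, -0.4, 0, 0, 0, 0.45, 0, 0, -0.4, 0, 0, 0]'

```text
time_s: 7.75
position: [502.1, 119.4, 149.0]
tcp_rot: [0.005, 0.046, 0.999, 0.0]
force: [-0.1, -0.4, 0.2]
grip_width: 38.2
grip_force: 0.0
```

```bash
python3 go.py 493.9 -173.7 100 3.8 "[[0,0,0.007,0],[0,0,-0.4,0]]"
```

```text
t 7.75 cmd [498.7 119.3 144.1] yaw 174.67 meas [502.1 119.4 149. ] 174.7 q6 -1.46 grip 38.2 F [-0.1 -0.4  0.2]
shift [-0.09  -1.169  0.176] turn -0.0254
```

Emit:
play_rows --motion '[0.6, -0.05, -0.2, 0, 0, 0, -0.0254, 0.6, -0.05, -0.4, 0, 0, 0, -0.0254, 0.6, -0.05, -0.6, 0, 0, 0, -0.0254, 0.6, -0.05, -0.8, 0, 0, 0, -0.0254, 0.6, -0.05, -0.8, 0.1, 0, 0, -0.0254, 0.6, -0.05, -0.8, 0.1, 0, 0, -0.0254]'

```text
time_s: 8.35
position: [490.0, -82.2, 116.1]
tcp_rot: [-0.003, -0.031, 1.0, 0.001]
force: [0.2, 0.2, -0.4]
grip_width: 51.2
grip_force: 0.0
```

```bash
python3 go.py 493.9 -173.7 6.3 3.8 "[[-0.05,-0.8,0.1,-0.0254]]"
python3 - <<'E'
from cr import *
p,d=read_camera("top"); np.savez("top1.npz",p=p,d=d)
cv2.imwrite("pics/t1.png",cv2.resize(p[195:265,115:260,::-1],None,fx=5,fy=5,interpolation=cv2.INTER_CUBIC))
E
```

```text
t 8.35 cmd [492.5 -81.  119.1] yaw -176.19 meas [490.  -82.2 116.1] 183.6 q6 -2.02 grip 51.2 F [ 0.2  0.2 -0.4]
shift [ 0.019 -0.37   0.451] turn 0.0
```

View pics/t1.png

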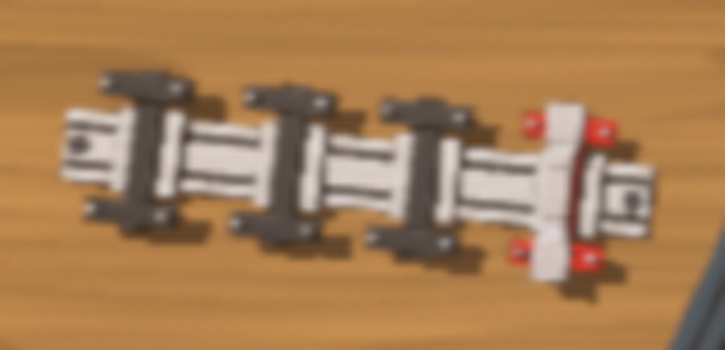

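Bar_100 lies in the red cradle. Its ends are at crop (566,103) and (549,281), so it is centred lengthwise and about 1.5 mm toward +y. I'll take 1.5 mm off the y target from here on. Next is bar_125.

Emit:
play_rows --motion '[0.6, 0.019, -0.2, 0, 0, 0, 0, 0.6, 0.019, -0.37, 0, 0, 0, 0, 0.6, 0.019, -0.37, 0.15, 0, 0, 0, 0.6, 0.019, -0.37, 0.3, 0, 0, 0, 0.6, 0.019, -0.37, 0.4, 0, 0, 0, 0.6, 0.019, -0.37, 0.45, 0, 0, 0, 0.6, 0.019, -0.37, 0.45, 0, 0, 0, 0, 0.019, -0.37, 0.45, 0, 0, 0, 0, 0.019, -0.37, 0.45, 0, 0, 0, 0, 0.019, -0.37, 0.45, 0, 0, 0, 0, 0.019, -0.37, 0.45, 0, 0, 0, 0, 0.019, -0.37, 0.45, 0, 0, 0, 0, 0.019, -0.37, 0.45, 0, 0, 0, 0, 0.019, -0.37, 0.45, 0, 0, 0]'

```text
time_s: 9.8
position: [495.1, -174.2, 8.3]
tcp_rot: [0.001, -0.033, 0.999, -0.001]
force: [-0.4, 2.2, 4.6]
grip_width: 8.9
grip_force: 58.8
```

Emit:
play_rows --motion '[0, 0, 0, -0.04, 0, 0, 0, 0, 0, 0, -0.1, 0, 0, 0, 0, 0, 0, -0.25, 0, 0, 0, 0, 0, 0, -0.4, 0, 0, 0, 0, 0, 0, -0.45, 0, 0, 0, 0, 0, 0, -0.45, 0, 0, 0]'

```text
time_s: 10.4
position: [495.2, -174.5, 121.6]
tcp_rot: [0.002, -0.033, 0.999, -0.002]
force: [-0.3, -1.4, -2.1]
grip_width: 8.6
grip_force: 58.8
```

```bash
python3 go.py 507.6 199.5 120 -5.35 "[[0.019,-0.37,0.45,0],[0,0,-0.45,0]]"
python3 - <<'E'
from h import *
p,d=read_camera("side"); s=env.sense(); c=pix("side",[494,-174,115])[0].astype(int); print(c,s["position"])
cv2.imwrite("pics/g3.png",cv2.resize(p[max(0,c[1]-40):c[1]+40,c[0]-55:c[0]+55,::-1],None,fx=7,fy=7,interpolation=cv2.INTER_CUBIC))
E
```

```text
t 10.4 cmd [ 493.9 -173.6  119.1] yaw -176.19 meas [ 495.2 -174.5  121.6] 183.8 q6 -2.19 grip 8.6 F [-0.3 -1.4 -2.1]
shift [-0.154  1.486 -0.004] turn 0.0255
[273 220] [ 494.00547649 -173.80727188  119.64124595]
```

View pics/g3.png

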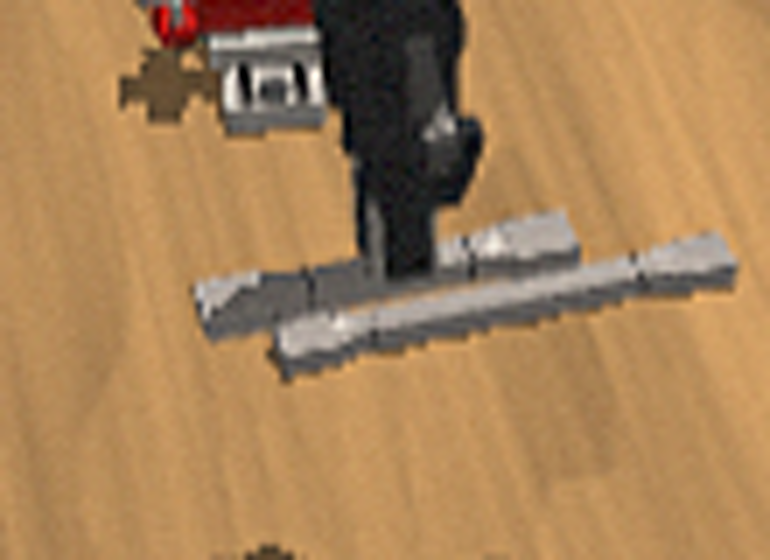

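The side crop shows bar_125 held level, with ends at crop x 195 and 580, about 2 mm toward -x of the pads. I'll compensate for that in the placing.

Emit:
play_rows --motion '[0, 0, 0.2, 0, 0, 0, 0.0255, 0, 0, 0.4, 0, 0, 0, 0.0255, 0, 0, 0.6, 0, 0, 0, 0.0255, 0, 0, 0.8, 0, 0, 0, 0.0255, 0, 0, 1, 0, 0, 0, 0.0255, 0, 0, 1, 0, 0, 0, 0.0255, 0, 0, 1, 0, 0, 0, 0.0255]'

```text
time_s: 11.15
position: [475.6, 77.2, 117.2]
tcp_rot: [-0.002, 0.045, 0.999, -0.0]
force: [-0.1, -0.4, -1.9]
grip_width: 8.4
grip_force: 59.0
```

```bash
python3 go.py 508.4 199.4 45.6 -5.35 "[[0,1,0,0.0255]]"
```

```text
t 11.15 cmd [477.3  75.8 119.1] yaw 174.63 meas [475.6  77.2 117.2] 174.8 q6 -1.55 grip 8.4 F [-0.1 -0.4 -1.9]
shift [-0.078  0.504  0.294] turn -0.0
```

Emit:
play_rows --motion '[0, -0.078, 0.2, 0, 0, 0, 0, 0, -0.078, 0.4, 0, 0, 0, 0, 0, -0.078, 0.504, 0, 0, 0, 0, 0, -0.078, 0.504, 0, 0, 0, 0, 0, -0.078, 0.504, 0.12, 0, 0, 0, 0, -0.078, 0.504, 0.22, 0, 0, 0, 0, -0.078, 0.504, 0.26, 0, 0, 0, 0, -0.078, 0.504, 0.28, 0, 0, 0, 0, -0.078, 0.504, 0.29, 0, 0, 0, 0, -0.078, 0.504, 0.294, 0, 0, 0, 0, -0.078, 0.504, 0.297, 0, 0, 0, 0, -0.078, 0.504, 0.3, 0, 0, 0, 0, -0.078, 0.504, 0.3, 0, 0, 0]'

```text
time_s: 12.45
position: [509.1, 198.7, 46.2]
tcp_rot: [0.001, 0.047, 0.999, -0.001]
force: [-3.5, -4.8, 9.8]
grip_width: 8.8
grip_force: 61.7
```

Emit:
play_rows --motion '[0.2, 0, 0, -0.002, 0, 0, 0, 0.4, 0, 0, -0.002, 0, 0, 0, 0.45, 0, 0, -0.002, 0, 0, 0, 0.45, 0, 0, -0.002, 0, 0, 0, 0.45, 0, 0, -0.1, 0, 0, 0, 0.45, 0, 0, -0.25, 0, 0, 0, 0.45, 0, 0, -0.35, 0, 0, 0, 0.45, 0, 0, -0.35, 0, 0, 0]'

```text
time_s: 13.25
position: [511.2, 200.0, 135.4]
tcp_rot: [0.004, 0.047, 0.999, 0.001]
force: [0.5, 0.1, 0.1]
grip_width: 38.5
grip_force: 0.0
```

```bash
python3 go.py 503.5 -283.5 100 12.0 "[[-0.078,0.504,0.3,0],[0,0,-0.35,0]]"
```

```text
t 13.25 cmd [508.5 199.4 131.6] yaw 174.63 meas [511.2 200.  135.4] 174.6 q6 -1.31 grip 38.5 F [0.5 0.1 0.1]
shift [-0.161 -1.925  0.126] turn -0.0482
```

Emit:
play_rows --motion '[0.6, -0.08, -0.2, 0, 0, 0, 0, 0.6, -0.08, -0.4, 0, 0, 0, 0, 0.6, -0.08, -0.6, 0, 0, 0, 0, 0.6, -0.08, -0.8, 0, 0, 0, 0, 0.6, -0.08, -0.98, 0, 0, 0, 0, 0.6, -0.08, -0.98, 0, 0, 0, 0]'

```text
time_s: 13.85
position: [505.0, -51.9, 130.7]
tcp_rot: [-0.0, 0.05, 0.999, -0.001]
force: [0.6, -0.1, 0.1]
grip_width: 51.3
grip_force: 0.0
```

Emit:
play_rows --motion '[0.6, -0.08, -0.2, 0, 0, 0, -0.0482, 0.6, -0.08, -0.4, 0, 0, 0, -0.0482, 0.6, -0.08, -0.6, 0, 0, 0, -0.0482, 0.6, -0.08, -0.8, 0, 0, 0, -0.0482, 0.6, -0.08, -0.945, 0.1, 0, 0, -0.0482, 0.6, -0.08, -0.945, 0.1, 0, 0, -0.0482, 0.6, -0.08, -0.945, 0.1, 0, 0, -0.0482]'

```text
time_s: 14.55
position: [502.3, -283.0, 104.6]
tcp_rot: [-0.001, -0.103, 0.995, 0.002]
force: [-0.2, 0.4, 0.0]
grip_width: 51.7
grip_force: 0.0
```

```bash
python3 go.py 504 -284 6.5 12.0 "[[-0.08,-0.98,0,0],[-0.08,-0.945,0.1,-0.0482]]"
python3 - <<'E'
from cr import *
p,d=read_camera("top"); np.savez("top1.npz",p=p,d=d)
cv2.imwrite("pics/t2.png",cv2.resize(p[195:265,115:260,::-1],None,fx=5,fy=5,interpolation=cv2.INTER_CUBIC))
E
```

```text
t 14.55 cmd [ 503.3 -283.5  106.6] yaw -168.02 meas [ 502.3 -283.   104.6] 191.9 q6 -2.48 grip 51.7 F [-0.2  0.4  0. ]
shift [-0.002 -0.003  0.4  ] turn -0.0
```

View pics/t2.png

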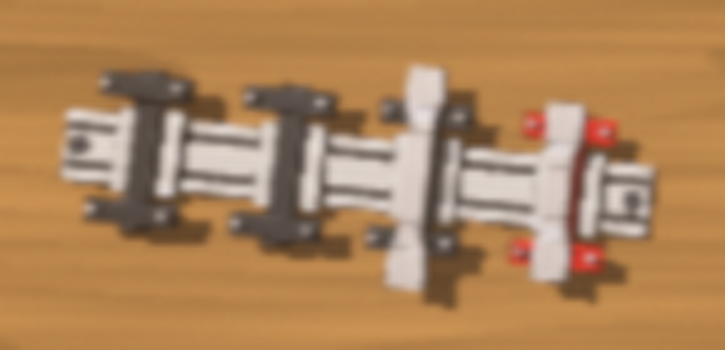

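Bar_125's ends are at crop (427,67) and (405,291). Its centre (416,179) matches the pin centre (416,178). Next is bar_150.

Emit:
play_rows --motion '[0.6, -0.002, -0.003, 0.15, 0, 0, 0, 0.6, -0.002, -0.003, 0.3, 0, 0, 0, 0.6, -0.002, -0.003, 0.37, 0, 0, 0, 0.6, -0.002, -0.003, 0.4, 0, 0, 0, 0.6, -0.002, -0.003, 0.4, 0, 0, 0, 0, -0.002, -0.003, 0.4, 0, 0, 0, 0, -0.002, -0.003, 0.4, 0, 0, 0, 0, -0.002, -0.003, 0.4, 0, 0, 0, 0, -0.002, -0.003, 0.4, 0, 0, 0, 0, -0.002, -0.003, 0.4, 0, 0, 0, 0, -0.002, -0.003, 0.4, 0, 0, 0, 0, -0.002, -0.003, 0.4, 0, 0, 0]'

```text
time_s: 15.8
position: [504.8, -284.6, 8.2]
tcp_rot: [0.001, -0.104, 0.995, -0.001]
force: [0.1, 2.0, 6.9]
grip_width: 8.5
grip_force: 58.7
```

Emit:
play_rows --motion '[0, 0, 0, -0.04, 0, 0, 0, 0, 0, 0, -0.1, 0, 0, 0, 0, 0, 0, -0.25, 0, 0, 0, 0, 0, 0, -0.4, 0, 0, 0, 0, 0, 0, -0.45, 0, 0, 0, 0, 0, 0, -0.45, 0, 0, 0]'

```text
time_s: 16.4
position: [505.0, -285.2, 121.6]
tcp_rot: [0.002, -0.104, 0.995, -0.002]
force: [-0.6, -0.4, -3.0]
grip_width: 8.7
grip_force: 58.8
```

```bash
python3 go.py 513.8 277.3 120 -5.35 "[[-0.002,-0.003,0.4,0],[0,0,-0.45,0]]"
python3 - <<'E'
from h import *
p,d=read_camera("side"); c=pix("side",[504,-284,115])[0].astype(int); print(c)
cv2.imwrite("pics/g4.png",cv2.resize(p[max(0,c[1]-40):c[1]+40,c[0]-55:c[0]+55,::-1],None,fx=7,fy=7,interpolation=cv2.INTER_CUBIC))
E
```

```text
t 16.4 cmd [ 504.  -284.1  119.1] yaw -168.02 meas [ 505.  -285.2  121.6] 192.0 q6 -2.49 grip 8.7 F [-0.6 -0.4 -3. ]
shift [-0.505  2.188 -0.004] turn 0.0482
[289 251]
```

View pics/g4.png

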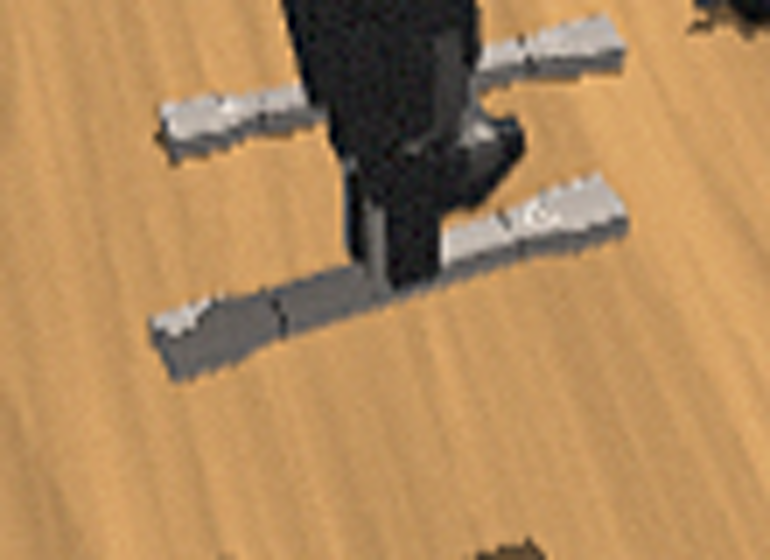

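Bar_150 is held level and nearly centred, with ends at crop x 150 and 628 and the pads at 401.

Emit:
play_rows --motion '[0, -0.05, 0.2, 0, 0, 0, 0, 0, -0.1, 0.4, 0, 0, 0, 0, 0, -0.15, 0.6, 0, 0, 0, 0, 0, -0.2, 0.8, 0, 0, 0, 0, 0, -0.25, 1, 0, 0, 0, 0, 0, -0.25, 1, 0, 0, 0, 0]'

```text
time_s: 17.05
position: [510.5, -21.0, 116.6]
tcp_rot: [-0.003, -0.107, 0.994, 0.002]
force: [1.3, -0.4, -1.2]
grip_width: 8.5
grip_force: 59.0
```

Emit:
play_rows --motion '[0, -0.05, 0.2, 0, 0, 0, 0.0482, 0, -0.1, 0.4, 0, 0, 0, 0.0482, 0, -0.15, 0.6, 0, 0, 0, 0.0482, 0, -0.2, 0.8, 0, 0, 0, 0.0482, 0, -0.25, 1, 0, 0, 0, 0.0482, 0, -0.25, 1, 0, 0, 0, 0.0482, 0, -0.25, 1, 0, 0, 0, 0.0482]'

```text
time_s: 17.75
position: [521.1, 233.1, 116.8]
tcp_rot: [-0.002, 0.045, 0.999, -0.0]
force: [0.6, -0.0, -1.3]
grip_width: 8.8
grip_force: 59.2
```

```bash
python3 go.py 514.3 277.3 45 -5.35 "[[-0.25,1,0,0],[-0.25,1,0,0.0482]]"
```

```text
t 17.75 cmd [522.4 231.  119.1] yaw 174.63 meas [521.1 233.1 116.8] 174.8 q6 -1.26 grip 8.8 F [ 0.6 -0.  -1.3]
shift [0.05  0.181 0.296] turn -0.0
```

Emit:
play_rows --motion '[0, 0.05, 0.181, 0, 0, 0, 0, 0, 0.05, 0.181, 0, 0, 0, 0, 0, 0.05, 0.181, 0.12, 0, 0, 0, 0, 0.05, 0.181, 0.22, 0, 0, 0, 0, 0.05, 0.181, 0.26, 0, 0, 0, 0, 0.05, 0.181, 0.28, 0, 0, 0, 0, 0.05, 0.181, 0.29, 0, 0, 0, 0, 0.05, 0.181, 0.294, 0, 0, 0, 0, 0.05, 0.181, 0.297, 0, 0, 0, 0, 0.05, 0.181, 0.3, 0, 0, 0, 0, 0.05, 0.181, 0.3, 0, 0, 0]'

```text
time_s: 18.85
position: [514.9, 276.8, 46.2]
tcp_rot: [0.001, 0.047, 0.999, -0.0]
force: [-4.1, -3.5, 8.9]
grip_width: 8.5
grip_force: 61.4
```

Emit:
play_rows --motion '[0.2, 0, 0, -0.002, 0, 0, 0, 0.4, 0, 0, -0.002, 0, 0, 0, 0.45, 0, 0, -0.002, 0, 0, 0, 0.45, 0, 0, -0.002, 0, 0, 0, 0.45, 0, 0, -0.1, 0, 0, 0, 0.45, 0, 0, -0.25, 0, 0, 0, 0.45, 0, 0, -0.35, 0, 0, 0, 0.45, 0, 0, -0.35, 0, 0, 0]'

```text
time_s: 19.65
position: [516.8, 278.2, 135.7]
tcp_rot: [0.004, 0.047, 0.999, 0.001]
force: [0.7, 0.7, 0.5]
grip_width: 38.4
grip_force: 0.0
```

```bash
python3 go.py 556 -61.5 100 4.4 "[[0.05,0.181,0.3,0],[0,0,-0.35,0]]"
```

```text
t 19.65 cmd [514.2 277.2 131.6] yaw 174.63 meas [516.8 278.2 135.7] 174.6 q6 -1.17 grip 38.4 F [0.7 0.7 0.5]
shift [-0.293 -1.333  0.126] turn -0.0271
```

Emit:
play_rows --motion '[0.6, -0.05, -0.2, 0, 0, 0, -0.0271, 0.6, -0.1, -0.4, 0, 0, 0, -0.0271, 0.6, -0.15, -0.6, 0, 0, 0, -0.0271, 0.6, -0.2, -0.8, 0, 0, 0, -0.0271, 0.6, -0.25, -1, 0, 0, 0, -0.0271, 0.6, -0.25, -1, 0, 0, 0, -0.0271, 0.6, -0.25, -1, 0, 0, 0, -0.0271]'

```text
time_s: 20.35
position: [552.9, 20.5, 130.6]
tcp_rot: [-0.001, -0.036, 0.999, 0.0]
force: [0.5, -0.7, 0.6]
grip_width: 50.9
grip_force: 0.0
```

```bash
python3 go.py 556 -61.5 6.6 4.4 "[[-0.25,-1,0,-0.0271]]"
```

```text
t 20.35 cmd [553.1  22.4 131.6] yaw -175.61 meas [552.9  20.5 130.6] 184.2 q6 -1.81 grip 50.9 F [ 0.5 -0.7  0.6]
shift [ 0.014 -0.336  0.5  ] turn -0.0
```

Emit:
play_rows --motion '[0.6, 0.014, -0.2, 0, 0, 0, 0, 0.6, 0.014, -0.336, 0, 0, 0, 0, 0.6, 0.014, -0.336, 0.1, 0, 0, 0, 0.6, 0.014, -0.336, 0.25, 0, 0, 0, 0.6, 0.014, -0.336, 0.4, 0, 0, 0, 0.6, 0.014, -0.336, 0.47, 0, 0, 0, 0.6, 0.014, -0.336, 0.5, 0, 0, 0, 0.6, 0.014, -0.336, 0.5, 0, 0, 0, 0, 0.014, -0.336, 0.5, 0, 0, 0, 0, 0.014, -0.336, 0.5, 0, 0, 0, 0, 0.014, -0.336, 0.5, 0, 0, 0, 0, 0.014, -0.336, 0.5, 0, 0, 0, 0, 0.014, -0.336, 0.5, 0, 0, 0, 0, 0.014, -0.336, 0.5, 0, 0, 0, 0, 0.014, -0.336, 0.5, 0, 0, 0]'

```text
time_s: 21.85
position: [557.0, -61.7, 8.1]
tcp_rot: [0.001, -0.038, 0.999, -0.0]
force: [-0.4, 1.1, 5.5]
grip_width: 8.9
grip_force: 58.7
```

Emit:
play_rows --motion '[0, 0, 0, -0.04, 0, 0, 0, 0, 0, 0, -0.1, 0, 0, 0, 0, 0, 0, -0.25, 0, 0, 0, 0, 0, 0, -0.4, 0, 0, 0, 0, 0, 0, -0.45, 0, 0, 0, 0, 0, 0, -0.45, 0, 0, 0]'

```text
time_s: 22.45
position: [557.3, -62.1, 121.5]
tcp_rot: [0.002, -0.038, 0.999, -0.001]
force: [-0.9, -0.3, -1.9]
grip_width: 8.3
grip_force: 58.8
```

```bash
python3 go.py 521.7 359.3 119 -5.35 "[[0.014,-0.336,0.5,0],[0,0,-0.45,0]]"
python3 - <<'E'
from h import *
p,d=read_camera("side"); c=pix("side",[556,-62,115])[0].astype(int); print(c)
cv2.imwrite("pics/g5.png",cv2.resize(p[max(0,c[1]-40):c[1]+40,c[0]-55:c[0]+55,::-1],None,fx=7,fy=7,interpolation=cv2.INTER_CUBIC))
E
```

```text
t 22.45 cmd [556.  -61.6 119.1] yaw -175.61 meas [557.3 -62.1 121.5] 184.4 q6 -1.96 grip 8.3 F [-0.9 -0.3 -1.9]
shift [0.008 1.689 0.   ] turn 0.027
[289 188]
```

View pics/g5.png

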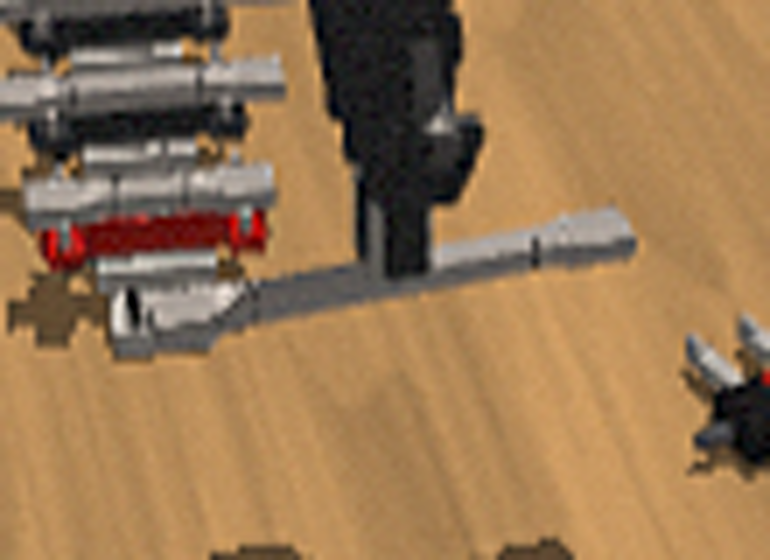

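Bar_175 is held level and centred, with its head edges at crop x 255 and 535 and the pads at 398. I'll carry it to the far cradle.

Emit:
play_rows --motion '[0, 0, 0.2, 0, 0, 0, 0.027, 0, 0, 0.4, 0, 0, 0, 0.027, 0, 0, 0.6, 0, 0, 0, 0.027, 0, 0, 0.8, 0, 0, 0, 0.027, 0, 0, 1, 0, 0, 0, 0.027, 0, 0, 1, 0, 0, 0, 0.027, 0, 0, 1, 0, 0, 0, 0.027]'

```text
time_s: 23.2
position: [534.9, 188.9, 116.7]
tcp_rot: [-0.002, 0.045, 0.999, -0.001]
force: [0.2, -1.0, -2.4]
grip_width: 8.9
grip_force: 59.1
```

```bash
python3 go.py 522.3 359.3 45 -5.35 "[[0,1,0,0.027]]"
```

```text
t 23.2 cmd [536.9 187.7 119.1] yaw 174.67 meas [534.9 188.9 116.7] 174.9 q6 -1.34 grip 8.9 F [ 0.2 -1.  -2.4]
shift [0.122 0.678 0.296] turn 0.0001
```

Emit:
play_rows --motion '[0, 0.03, 0.2, 0, 0, 0, 0, 0, 0.07, 0.4, 0, 0, 0, 0, 0, 0.1, 0.6, 0, 0, 0, 0, 0, 0.122, 0.678, 0, 0, 0, 0, 0, 0.122, 0.678, 0, 0, 0, 0, 0, 0.122, 0.678, 0.12, 0, 0, 0, 0, 0.122, 0.678, 0.22, 0, 0, 0, 0, 0.122, 0.678, 0.26, 0, 0, 0, 0, 0.122, 0.678, 0.28, 0, 0, 0, 0, 0.122, 0.678, 0.29, 0, 0, 0, 0, 0.122, 0.678, 0.294, 0, 0, 0, 0, 0.122, 0.678, 0.297, 0, 0, 0, 0, 0.122, 0.678, 0.3, 0, 0, 0, 0, 0.122, 0.678, 0.3, 0, 0, 0]'

```text
time_s: 24.6
position: [523.2, 359.2, 46.1]
tcp_rot: [0.001, 0.046, 0.999, 0.0]
force: [-2.1, -2.6, 4.3]
grip_width: 8.9
grip_force: 60.7
```

Emit:
play_rows --motion '[0, 0, 0, 0, 0, 0, 0, 0.2, 0, 0, -0.002, 0, 0, 0, 0.4, 0, 0, -0.002, 0, 0, 0, 0.45, 0, 0, -0.002, 0, 0, 0, 0.45, 0, 0, -0.002, 0, 0, 0, 0.45, 0, 0, -0.1, 0, 0, 0, 0.45, 0, 0, -0.25, 0, 0, 0, 0.45, 0, 0, -0.4, 0, 0, 0, 0.45, 0, 0, -0.6, 0, 0, 0, 0.45, 0.4, 0.2, -0.6, 0, 0, 0, 0.45, 0.7, 0.4, -0.6, 0, 0, 0, 0.45, 0.9, 0.5, -0.6, 0, 0, 0, 0.45, 0.9, 0.5, -0.6, 0, 0, 0]'

```text
time_s: 25.9
position: [355.6, 472.7, 194.2]
tcp_rot: [0.0, 0.047, 0.999, 0.0]
force: [-0.2, 0.9, -0.5]
grip_width: 38.5
grip_force: 0.0
```

Run:
```python
from cr import *
p,d=read_camera("top"); print(env.sense()["time_s"])
cv2.imwrite("pics/t3.png",cv2.resize(p[195:265,115:260,::-1],None,fx=5,fy=5,interpolation=cv2.INTER_CUBIC))
```

```text
25.95
```

View pics/t3.png

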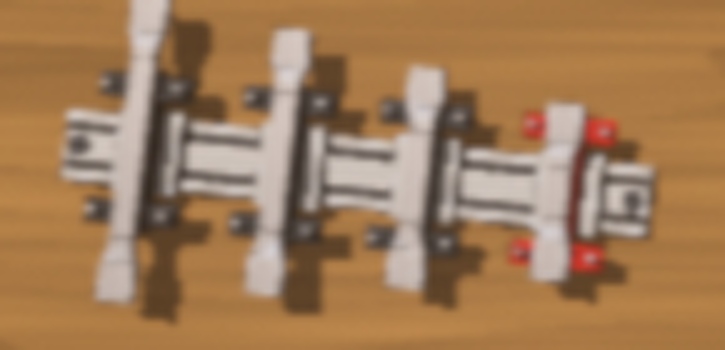

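Bars 100, 125 and 150 are centred within about 1.5 mm. The far end of bar_175 is cut off at crop (150,0), so I'll check all four numerically.

Run:
```python
from cr import *
from scipy.ndimage import map_coordinates as mc
p,d=read_camera("top"); C=cradles(np.load("top0.npz")["p"]); g=p.min(2).astype(float)
for k,L in zip(C,(100,125,150,175)):
    c,a=C[k][:2]; ax=np.array([np.cos(a),np.sin(a)]); n=np.array([-ax[1],ax[0]])
    f=lambda X:mc(g,pix("top",np.c_[X,np.full(len(X),48)]).T[::-1],order=1)
    t=np.arange(-120,121,.5); v=(f(c+t[:,None]*ax)+f(c+t[:,None]*ax+n))/2
    on=t[(v>100)&(abs(t)>35)]; 
    s=np.arange(-22,22,.5); r=[]
    for e in(-L/2+11,L/2-11):
        w=f(c+e*ax+s[:,None]*n); q=s[w>110]; r+=[q.min(),q.max()]
    print(k,L,"ends",on.min(),on.max(),"mid",(on.min()+on.max())/2,"head sides",r)
```

```text
red 100 ends -51.5 50.0 mid -0.75 head sides [np.float64(-9.0), np.float64(12.5), np.float64(-9.0), np.float64(13.0)]
n1 125 ends -64.5 63.0 mid -0.75 head sides [np.float64(-11.0), np.float64(11.5), np.float64(-11.0), np.float64(11.5)]
n2 150 ends -75.5 77.0 mid 0.75 head sides [np.float64(-10.5), np.float64(10.5), np.float64(-11.0), np.float64(11.0)]
end 175 ends -87.0 89.5 mid 1.25 head sides [np.float64(-10.5), np.float64(11.5), np.float64(-10.5), np.float64(11.0)]
```

All four bars are within about 2 mm of centre and aligned with their cradles, so I'm handing in.

```bash
python3 -c "
from plant import env
print(env.finish_job())"
```

```text
the job is handed in; nothing more can be done
None
```

The four bars lie in the cradles in order of length, bar_100 in the red cradle through to bar_175 at the far end, each measured within about 2 mm of centre; the job was handed in at about 26 s of robot time.

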